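# Index the banding wheel four clicks and lock it

## Task

The border on the painted glass disc repeats six times round, so move it on to the next repeat: push the upright pin on the click-stop turntable with a fingertip and turn the wheel clockwise, seen from above, exactly four clicks from where it stands. Let it settle in the fourth click, then push the upright tab of the locking bolt fully home towards the wheel so that the plate cannot turn. Push lightly and pinch or lift nothing; do not touch the glass disc, which must ride round with the plate, and leave the cup, the brush and the dropper bottle where they are.

Things in the scene. Friction and masses are not known exactly. Their poses are not given: they have to be found in the camera images.
- index_stand: grey cast stand of the turntable, fixed on the table, 160 mm round foot with one low arm on each side, 304 mm over both arms and up to 54 mm high; origin on the table on the wheel's vertical axis; its -y axis points along the arm with the locking bolt, its +y axis along the arm with the spring roller
- dial: the wheel: an aluminium plate 172 mm across with 24 steel index pins in its rim (184 mm over them), top face 48 mm above the table, with the upright turning pin on it; origin on its axis at table height; its axes agree with the stand's at the start and turn with the wheel
- dial_turn (a joint): turning angle of the wheel, rad, clockwise from above counts up; it starts resting in the stop at 0 and turns endlessly both ways. A spring roller drops between the index pins: a click-stop every 15 degrees (0.2618 rad), rest positions at whole multiples of that. Some 4 to 6 N at the upright pin takes it out of a stop; past half way to the next stop it snaps on by itself and comes to rest there
- dial_centre (a point): centre of the wheel's top face, 48 mm above the table
- pin_mid (a point): middle of the upright dark steel pin on the wheel's top face, which turns with the wheel: 13 mm across with a 16 mm collar 3 mm high at its foot, 23 mm tall, 74 mm from the wheel's axis; this point is 11.5 mm above the wheel's top face
- bolt: the locking bolt, a 9 mm steel bar lying in its guide on the stand's -y arm, with an upright dark steel tab; axes as the stand's
- bolt_slide (a joint): travel of the locking bolt, m, 0 drawn back (it starts there or up to 2 mm in), 0.014 fully home between two index pins; slides along the stand's +y towards the wheel's axis and stays where it is left (2 N of friction); it goes home only when the wheel rests in a stop
- tab_mid (a point): a point near the middle of the bolt's upright tab, 61.5 mm above the table. The tab is 24 mm wide, 8 mm thick along the bolt and stands from 45.5 to 72.5 mm above the table; its middle is 132 mm from the wheel's axis when fully drawn back and 118 mm when home. Round it the bolt's guide is at most 52 mm high
- roundel: clear glass disc 100 mm across, 5 mm thick, lying loose on the middle of the wheel, painted with two border circles and one leaf; origin at the centre of its underside; its x axis points to the leaf
- leaf (a point): the painted leaf on the disc's top face, 38 mm from the disc's centre
- mix_cup_0: small white mixing cup, 49 mm across, 31 mm high, bystander; origin under its middle
- brush_0: brown round brush, 159 mm long, 10 mm thick, lying on the table, bystander; origin under its middle, long along its y axis
- dropper_2: dropper bottle with black top, 27 mm across, 86 mm high, bystander; origin under its middle
Mind the look-alikes: they are no part of the job. What is shaped like the roundel but blue or purple is not meant.

How it is judged:
On the way, in this order (a step that is already met when the one before it is completed fails the run):
1. the wheel rests four clicks clockwise from where it stood, the bolt still drawn back (value of joint dial_turn between 0.98 and 1.115 rad and value of joint bolt_slide below 0.004 m and velocity of joint dial_turn between -0.15 and 0.15 rad/s), for 0.2 s.
2. the locking bolt is fully home (value of joint bolt_slide above 0.012 m), for 0.2 s.
At the end, for the whole second after the job is handed in: The wheel stands exactly four clicks (60 degrees, within 4 degrees) clockwise from where it started; the bolt is home (at least 12 of its 14 mm) and the glass disc lies still, flat and centred within 10 mm on the plate, its leaf carried round with it to within 9 mm (value of joint dial_turn between 0.98 and 1.115 rad and value of joint bolt_slide above 0.012 m and distance of leaf from where it was at the start of the episode between 0.029 and 0.047 m and horizontal distance between roundel and dial_centre below 0.01 m and z of roundel in the frame of index_stand between 0.045 and 0.051 m and linear speed of roundel below 0.01 m/s); the robot touches nothing.
It fails at once if the wheel is gripped or pushed hard (over 30 N) (contact force between the fingers and dial above 30 N).
It fails at once if the bolt is gripped or pushed hard (over 30 N) (contact force between the fingers and bolt above 30 N).
It fails at once if the robot touches the glass disc (contact force between any of the fingers, the arm and roundel above 0.3 N).
It fails at once if the glass disc is lifted off the plate (z of roundel in the frame of index_stand above 0.055 m).
It fails at once if the cup, the brush or the dropper bottle is moved (distance of any of mix_cup_0, brush_0, dropper_2 from where it was at the start of the episode above 0.012 m).
It also fails if it takes over 56 s, if anything falls off the work surface, if the arm or the gripper's body presses on something with over 40 N, if the wrist force passes 120 N, or if a joint passes its speed limit or range.

## Robot

A 6-joint arm with a two-finger parallel gripper is mounted at the origin on the work surface; the furniture and walls round the work are solid. World frame = base frame: x ahead of the robot, y to its left, z up, the work surface at z = 0. Lengths are in m, angles in rad, forces in N, time in s.
With the tool pointing down it reaches from about 0.3 to 0.775 m from the base axis. Payload 14.6 kg.
Tool frame: the origin (TCP) lies on the centre line of the jaws, within the pads' length; the fingertips stand 17 mm ahead of it and the grasp point (between the pads) lies 2 mm behind it; z points along the fingers, y is the line along which they close (so a half turn about z gives the same grasp; the last joint's range is limited). The gripper opens to 94 mm and grips with 3 to 60 N. Pads are 16 mm wide; open, the fingers measure 119 mm over their backs; the gripper's body (75 mm by 177 mm) begins 78 mm behind the grasp point.
Start: joints at [-1.265, 0.3, 1.521, -0, 1.321, -0.067], TCP at [0.2, -0.512, 0.222] pointing down, gripper open.
Joint ranges: [-3.03, 3.03], [-0.79, 2.21], [0.23, 2.52], [-1.04, 4.18], [0, 3.07], [-2.55, 2.55]. Speed limits (rad/s): [2.22, 2.22, 2.57, 3.14, 3.14, 3.14].

## Interface

Orientations are given as a unit quaternion [w, x, y, z].
In Python, from rig import monitor, imaging, hand_in, spotter gives the robot as it stands.
- The arm moves only by the tool jog_arm, never from a script. Its argument "moves" is a list of rows, each an object of numbers: "x", "y", "z": the shift along the tool's x, y, z in units of 30 mm (1.0 is 30 mm); "rx", "ry", "rz": the turn, a rotation vector about the tool's x, y, z in units of 5 degrees (1.0 is 5 degrees); "claw": the gripper's target within -1 to 1 (fully open at 1, half-way at 0, shut at -1). In form: [{"x": .., "y": .., "z": .., "rx": .., "ry": .., "rz": .., "claw": ..}, ...]. A call has 1 to 5 rows; each row is the pose to reach, as a shift and turn from the pose commanded when the call began, along the tool's axes at that moment; what a row does not reach only later rows make up. A row lasts 1/12 s, in which the tool goes at most 41.7 mm and 7.16 degrees, less where a joint would pass 70% of its speed; a pose out of reach is approached as far as the arm can. A call with a gripper value outside its range is refused whole. The fingers move at their own pace and stop on an object; the grip force is fixed at half the most. Time passes only in rows, so rows that repeat a pose let the fingers close. It gives the time, the measured TCP pose, the force, the opening and the grip force at its end, in the units of the state.
- monitor.observe(): the state, without advancing time (a new reading comes with each control period).
- imaging.get_image(name): name is "scene" or "top" or "wrist"; returns the picture (480x640x3 uint8, red, green, blue); there is no depth.
- imaging.camera_params(name): a dict with "fx", "fy", "cx", "cy" (pixels), "world_from_camera" (4x4, takes a point from camera to world coordinates). Camera axes: x right, y up, looking along -z (the intrinsics and any distortion apply to the point x, -y, -z); pixel columns grow to the right and rows downward; lengths in m; the calibration is good to about 2 mm. A picture is of the moment at which its call begins: read the wrist's pose just before it. camera_params takes no time and is no camera call; for the wrist camera it gives the pose at the moment of the call.
- hand_in(): hands the job in; it is judged then, once.
Trained networks look in the newest picture that a camera, given by its name, has taken for a name from the list of things; names that differ only in an ending like _2 or _b are one class to them, and where a whole thing is asked for, a point or a joint stands for the part that bears it (a point fixed in the world has none). Each returns a list of dicts, best first, with "p" (0 to 1); they miss things now and then, are a little off and sometimes report something else, mostly with a low value. They report only what shows in the picture. A call takes as long as a camera call. They do not tell look-alikes from the thing itself.
- spotter.boxes_of(camera, query): "rect" ([left, top, right, bottom] in pixels, round what is visible of it).
- spotter.place_of(camera, query): "centre" ([column, row] in pixels: a listed point, or the origin of a listed thing).
The state is a dict: "time": time; "qpos": joint angles; "joint_velocities": joint speeds; "tau": joint torques, N m; "ee_pos": TCP position; "orientation": TCP orientation; "ft_force": force on the tool from outside, world axes, zero at the start; "moment": the same for the moment, N m; "finger_gap": opening from 0.0 (shut) to 1.0 (fully open); "finger_force": force on a finger pad.
Only numpy, scipy, OpenCV 4.12 (cv2) and the standard library are available. Lean on these libraries where they do the work, as an engineer would, in place of code of your own. Each camera call takes 0.05 s, during which the arm holds its last target. There are 200 camera calls.

## Working session

There is one attempt and no reset: what is moved stays moved. The work goes in short steps, Python scripts to look and compute and a tool call to move; the robot and the scene stay as the last step left them, time stands still between calls to the robot, and variables do not carry over. Pictures are saved under pics/ and viewed, at most 10 in all, crops included, and the job is handed in when it is done.

Besides the shell and the picture viewer there is one more tool, called after "Call:" as name(argument=value, ...) on one line, values as JSON. jog_arm: Moves the arm, as the interface text tells. Its arguments: {"type":"object","properties":{"moves":{"type":"array","items":{"type":"object","properties":{"x":{"type":"number"},"y":{"type":"number"},"z":{"type":"number"},"rx":{"type":"number"},"ry":{"type":"number"},"rz":{"type":"number"},"claw":{"type":"number"}}}}},"required":["moves"]}

```bash
mkdir -p pics; cat > h.py <<'E'
import numpy as np,cv2
from rig import monitor,imaging,hand_in,spotter
def ray(cam,px,z):
    P=imaging.camera_params(cam);T=np.array(P["world_from_camera"])
    d=T[:3,:3]@np.array([(px[0]-P["cx"])/P["fx"],-(px[1]-P["cy"])/P["fy"],-1]);o=T[:3,3]
    return o+d*(z-o[2])/d[2]
def snap(cam,name):
    im=imaging.get_image(cam);cv2.imwrite(f"pics/{name}.png",im[:,:,::-1]);return im
E
python3 - <<'E'
from h import *
Z=dict(dial_centre=.048,pin_mid=.0595,tab_mid=.0615,leaf=.053,mix_cup_0=0,brush_0=0,dropper_2=0,index_stand=0,roundel=.048)
print(monitor.observe()); 
for c in ("top","scene"):
    snap(c,c+"0"); P=imaging.camera_params(c); print({k:v for k,v in P.items() if k!="world_from_camera"},np.round(P["world_from_camera"],3).tolist())
    for q,z in Z.items():
        for r in spotter.place_of(c,q)[:3]: print(c,q,round(r["p"],2),np.round(r["centre"],1),ray(c,r["centre"],z).round(4))
E
```

```text
{'time': 0.0, 'qpos': array([-1.26457186e+00,  3.00482949e-01,  1.52157037e+00, -8.16979456e-06,
        1.32070154e+00, -6.66402235e-02]), 'joint_velocities': array([-0.0007431 , -0.00100721,  0.0014906 , -0.00245077,  0.00142595,
       -0.00164147]), 'tau': array([ 1.29954356e-04, -5.31808734e+01, -3.52736843e+01,  7.08307000e-02,
        2.43933045e-02, -8.85335999e-05]), 'ee_pos': array([ 0.200259  , -0.51198899,  0.22188435]), 'orientation': array([-5.76461562e-04,  9.82671414e-01,  1.85355213e-01, -7.33735677e-05]), 'ft_force': array([ 0.01174452, -0.18744093, -0.32484923]), 'moment': array([ 0.00602478,  0.02502809, -0.0096664 ]), 'finger_force': 0.0, 'finger_gap': 1.003221109858003}
{'fx': 522.7582199275809, 'fy': 522.7582199275809, 'cx': 319.73784792471804, 'cy': 232.7013427382439} [[-0.005, 0.987, -0.159, 0.391], [-1.0, -0.006, -0.008, 0.069], [-0.009, 0.159, 0.987, 0.92], [0.0, 0.0, 0.0, 1.0]]
top dial_centre 0.63 [393.  185.6] [ 0.6126 -0.0501  0.048 ]
top pin_mid 0.62 [304.4 175.6] [0.6282 0.1012 0.0595]
top tab_mid 0.48 [413.6 173.8] [ 0.6295 -0.0836  0.0615]
top leaf 
[... 790 characters left out ...]
3 0.1147 0.0595]
scene tab_mid 0.65 [353.2 182.4] [ 0.6452 -0.0763  0.0615]
scene leaf 0.91 [420.3 231.1] [ 0.4488 -0.125   0.053 ]
scene leaf 0.87 [345.2 318.9] [0.3337 0.1356 0.053 ]
scene leaf 0.66 [388.8 288.1] [0.3538 0.0218 0.053 ]
scene mix_cup_0 0.93 [241.  233.3] [0.6822 0.1964 0.    ]
scene brush_0 0.63 [284.2 198.5] [0.7347 0.059  0.    ]
scene dropper_2 0.64 [304.6 308.9] [0.4269 0.1733 0.    ]
scene index_stand 0.75 [318.9 235. ] [0.5903 0.0462 0.    ]
scene index_stand 0.51 [320.2 217.3] [0.6375 0.0158 0.    ]
scene roundel 0.93 [364.5 323.5] [0.3093 0.1073 0.048 ]
scene roundel 0.79 [418.5 223.2] [ 0.4737 -0.139   0.048 ]
scene roundel 0.79 [390.1 279.9] [0.3728 0.0052 0.048 ]
```

View pics/top0.png

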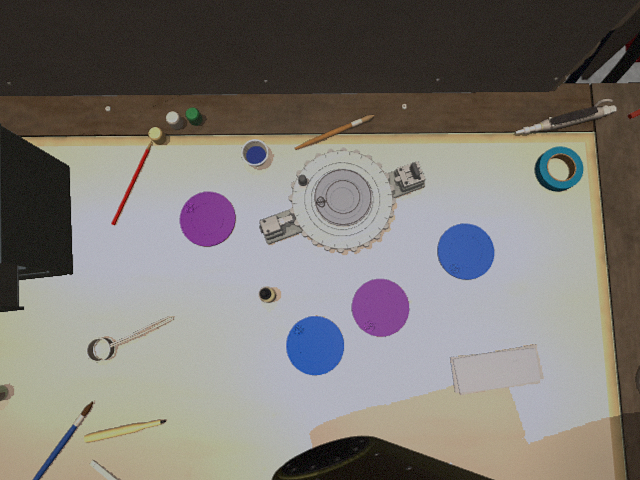

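View pics/scene0.png

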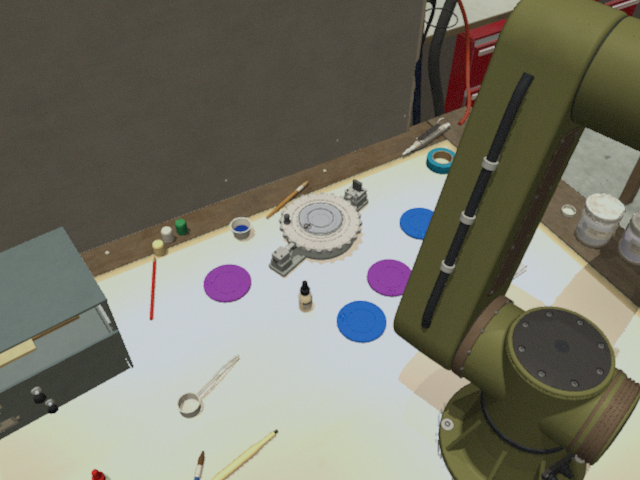

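The wheel is at about (343,200) in the top image. The turning pin is at about (303,181), the tab at about (412,172), and the roller arm at about (280,227). Five roundel-shaped things show: the clear one on the wheel at (343,197), purple at (208,219) and (380,307), and blue at (466,251) and (315,345). Only the clear one on the wheel is meant. I'll confirm with an enlarged crop.

```bash
python3 - <<'E'
from h import *
im=cv2.imread("pics/top0.png")[135:265,255:430]
cv2.imwrite("pics/c1.png",cv2.resize(im,None,fx=4.5,fy=4.5,interpolation=cv2.INTER_CUBIC))
P=imaging.camera_params("top")
for q in ("dial","pin_mid","bolt","roundel","index_stand"):
    for r in spotter.boxes_of("top",q)[:2]: print(q,round(r["p"],2),np.round(r["rect"],1))
E
```

```text
dial 0.84 [288.4 148.6 396.8 249.3]
pin_mid 0.77 [291.1 145.5 394.5 252.9]
bolt 0.7 [393.  161.4 421.8 182.3]
roundel 0.98 [435.9 222.9 494.4 275.9]
roundel 0.9 [286.7 314.9 342.8 372.5]
index_stand 0.55 [258.3 149.1 425.2 254.7]
```

View pics/c1.png

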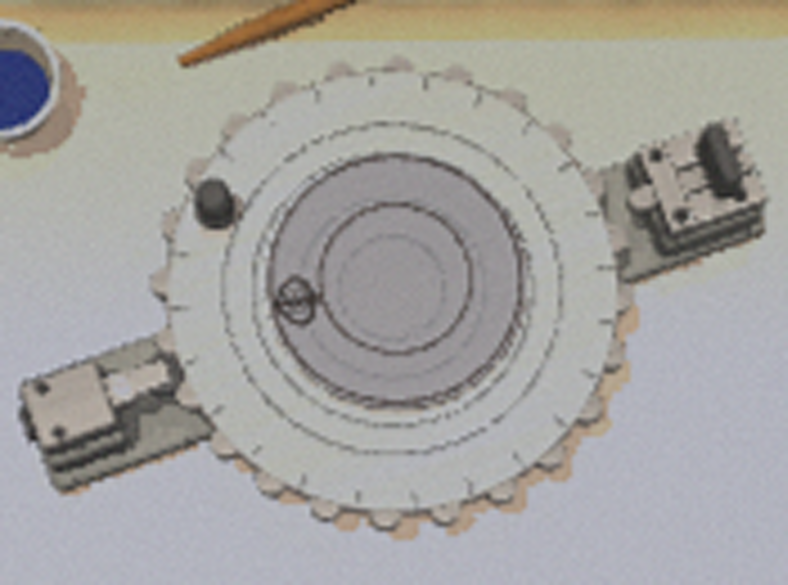

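The crop shows the clear disc on the plate with its leaf at (297,300). The pin is at (215,203), the tab at (720,163) on the bolt arm at upper right, and the roller arm is at lower left.

```bash
python3 - <<'E'
from h import *
f=lambda u,v:(u/4.5+255,v/4.5+135)
c=ray("top",f(394,289),.048);p=ray("top",f(215,203),.0595);t=ray("top",f(720,164),.0615);l=ray("top",f(297,300),.053)
r=ray("top",f(395,281),.053)
print(c,p,t,l,"rd",r)
for n,q in (("pin",p),("tab",t),("leaf",l)):
    d=(q-c)[:2];print(n,np.hypot(*d),np.degrees(np.arctan2(d[1],d[0])))
E
```

```text
[0.58933914 0.03648818 0.048     ] [0.62030403 0.1039117  0.0595    ] [ 0.63357029 -0.08608695  0.0615    ] [0.58419738 0.07325105 0.053     ] rd [0.59128633 0.03626042 0.053     ]
pin 0.07419404003610562 65.3325982020469
tab 0.13031138473644752 -70.15805721434985
leaf 0.037120689717618 97.96190271435101
```

```bash
cat >> h.py <<'E'
from scipy.spatial.transform import Rotation as R
C=np.array([.5897,.0365])
def to(xyz,yaw=None):
    """jog units to a world TCP position; yaw = world angle (deg) of tool y"""
    s=monitor.observe();q=s["orientation"];M=R.from_quat(np.roll(q,-1))
    d=M.inv().apply(np.array(xyz)-s["ee_pos"])/.03;out=[d.round(2)]
    if yaw is not None:
        a=np.radians(yaw);y=np.array([np.cos(a),np.sin(a),0]);z=np.array([0,0,-1.])
        G=R.from_matrix(np.c_[np.cross(y,z),y,z]);out.append(((M.inv()*G).as_rotvec(degrees=True)/5).round(2))
    return out
def pinp(th): a=np.radians(65.3-th);return C+.074*np.array([np.cos(a),np.sin(a)])
E
python3 - <<'E'
from h import *
u=np.array([np.cos(np.radians(-55)),np.sin(np.radians(-55))])
p=pinp(0)-u*.030;print(p,to([*p,.17],-55))
E
```

```text
[0.60341487 0.12830417] [array([ 20.29, -14.99,   1.75]), array([ 0.  ,  0.  , -2.73])]
```

Call:
jog_arm(moves=[{"x": 20.3, "y": -15, "z": 0.5, "rz": -2.73, "claw": -1}, {"x": 20.3, "y": -15, "z": 0.5, "rz": -2.73, "claw": -1}, {"x": 20.3, "y": -15, "z": 0.5, "rz": -2.73, "claw": -1}, {"x": 20.3, "y": -15, "z": 0.5, "rz": -2.73, "claw": -1}, {"x": 20.3, "y": -15, "z": 0.5, "rz": -2.73, "claw": -1}])

```text
invalid input
```

Call:
jog_arm(moves=[{"x": 1.0, "y": -0.7, "z": 0.0, "rx": 0.0, "ry": 0.0, "rz": -1.0, "claw": -1.0}, {"x": 2.0, "y": -1.5, "z": 0.0, "rx": 0.0, "ry": 0.0, "rz": -2.0, "claw": -1.0}, {"x": 3.2, "y": -2.3, "z": 0.0, "rx": 0.0, "ry": 0.0, "rz": -2.73, "claw": -1.0}, {"x": 4.3, "y": -3.1, "z": 0.0, "rx": 0.0, "ry": 0.0, "rz": -2.73, "claw": -1.0}, {"x": 5.4, "y": -4.0, "z": 0.0, "rx": 0.0, "ry": 0.0, "rz": -2.73, "claw": -1.0}])

```text
time: 1.67
ee_pos: [0.3073, -0.3413, 0.2225]
orientation: [0.0, 0.954, 0.301, 0.0]
ft_force: [1.1, -0.8, 0.0]
finger_gap: 0.685
finger_force: 0.0
```

Call:
jog_arm(moves=[{"x": 6.3, "y": -2.6, "z": 0.5, "claw": -1.0}, {"x": 6.3, "y": -2.6, "z": 0.5, "claw": -1.0}, {"x": 6.3, "y": -2.6, "z": 0.5, "claw": -1.0}, {"x": 6.3, "y": -2.6, "z": 0.5, "claw": -1.0}, {"x": 6.3, "y": -2.6, "z": 0.5, "claw": -1.0}])

```text
invalid input
```

Call:
jog_arm(moves=[{"x": 6.3, "y": -2.6, "z": 0.5, "claw": -1.0}, {"x": 6.3, "y": -2.6, "z": 0.5, "claw": -1.0}, {"x": 6.3, "y": -2.6, "z": 0.5, "claw": -1.0}, {"x": 6.3, "y": -2.6, "z": 0.5, "claw": -1.0}, {"x": 6.3, "y": -2.6, "z": 0.5, "claw": -1.0}])

```text
invalid input
```

```bash
python3 - <<'E'
from h import *
print(monitor.observe()["ee_pos"],to([.6034,.1283,.10],-55))
E
```

```text
[ 0.30733339 -0.34131581  0.22249287] [array([17.06, -7.16,  4.08]), array([ 0., -0.,  0.])]
```

Call:
jog_arm(moves=[{"x": 1.2, "y": -0.5, "z": 0.1, "rx": 0.0, "ry": 0.0, "rz": 0.0, "claw": -1.0}, {"x": 2.4, "y": -1.0, "z": 0.2, "rx": 0.0, "ry": 0.0, "rz": 0.0, "claw": -1.0}, {"x": 3.6, "y": -1.5, "z": 0.3, "rx": 0.0, "ry": 0.0, "rz": 0.0, "claw": -1.0}, {"x": 4.8, "y": -2.0, "z": 0.4, "rx": 0.0, "ry": 0.0, "rz": 0.0, "claw": -1.0}, {"x": 6.0, "y": -2.5, "z": 0.5, "rx": 0.0, "ry": 0.0, "rz": 0.0, "claw": -1.0}])

```text
time: 2.08
ee_pos: [0.4117, -0.1764, 0.2076]
orientation: [0.0, 0.954, 0.301, 0.0]
ft_force: [0.6, -1.7, 1.0]
finger_gap: 0.326
finger_force: 0.0
```

Call:
jog_arm(moves=[{"x": 1.2, "y": -0.5, "z": 0.1, "rx": 0.0, "ry": 0.0, "rz": 0.0, "claw": -1.0}, {"x": 2.4, "y": -1.0, "z": 0.2, "rx": 0.0, "ry": 0.0, "rz": 0.0, "claw": -1.0}, {"x": 3.6, "y": -1.5, "z": 0.3, "rx": 0.0, "ry": 0.0, "rz": 0.0, "claw": -1.0}, {"x": 4.8, "y": -2.0, "z": 0.4, "rx": 0.0, "ry": 0.0, "rz": 0.0, "claw": -1.0}, {"x": 6.0, "y": -2.5, "z": 0.5, "rx": 0.0, "ry": 0.0, "rz": 0.0, "claw": -1.0}])

```text
time: 2.5
ee_pos: [0.5162, -0.0116, 0.1924]
orientation: [0.0, 0.954, 0.301, 0.0]
ft_force: [0.7, -0.1, 0.8]
finger_gap: 0.008
finger_force: 0.0
```

Call:
jog_arm(moves=[{"x": 1.2, "y": -0.5, "z": 0.1, "rx": 0.0, "ry": 0.0, "rz": 0.0, "claw": -1.0}, {"x": 2.4, "y": -1.0, "z": 0.2, "rx": 0.0, "ry": 0.0, "rz": 0.0, "claw": -1.0}, {"x": 3.6, "y": -1.5, "z": 0.3, "rx": 0.0, "ry": 0.0, "rz": 0.0, "claw": -1.0}, {"x": 4.3, "y": -1.8, "z": 0.4, "rx": 0.0, "ry": 0.0, "rz": 0.0, "claw": -1.0}, {"x": 5.0, "y": -2.1, "z": 0.5, "rx": 0.0, "ry": 0.0, "rz": 0.0, "claw": -1.0}])

```text
time: 2.92
ee_pos: [0.6027, 0.126, 0.1769]
orientation: [-0.0, 0.954, 0.301, -0.0]
ft_force: [-0.5, -0.3, 0.1]
finger_gap: 0.007
finger_force: 0.0
```

```bash
python3 - <<'E'
from h import *
snap("wrist","w1")
P=imaging.camera_params("wrist");print(P["fx"],P["cx"],P["cy"])
print(monitor.observe()["time"],to([.6034,.1283,.075],-55))
for q,z in dict(pin_mid=.0595,tab_mid=.0615,dial_centre=.048,leaf=.053,roundel=.048).items():
    for r in spotter.place_of("wrist",q)[:2]: print(q,round(r["p"],2),np.round(r["centre"],1),ray("wrist",r["centre"],z).round(4))
E
```

```text
365.6994457198094 318.5511095540267 240.36700792798655
2.9667 [array([-0.01,  0.  ,  3.37]), array([-0.01,  0.  ,  0.03])]
pin_mid 0.57 [357.  236.1] [0.6234 0.1044 0.0595]
tab_mid 0.68 [539.  343.4] [ 0.6364 -0.0832  0.0615]
leaf 0.95 [131.9 123.4] [0.595  0.2894 0.053 ]
leaf 0.67 [355.5 292.2] [0.5806 0.0705 0.053 ]
roundel 0.94 [488.4 440.7] [ 0.5255 -0.1363  0.048 ]
roundel 0.83 [331.1 430.7] [ 0.4456 -0.0008  0.048 ]
```

View pics/w1.png

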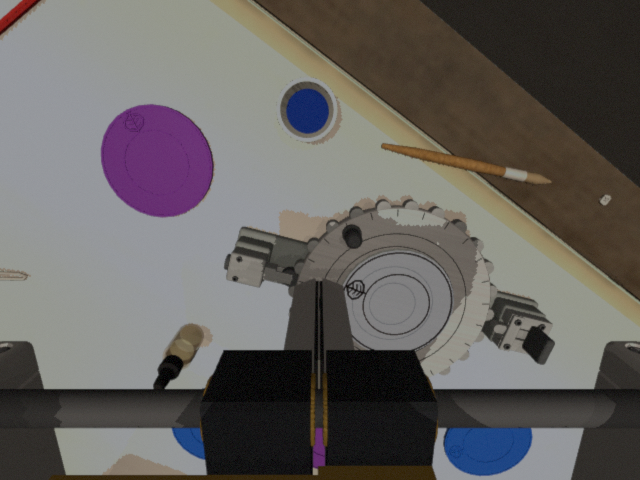

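The wrist view shows the pin at (352,236), ahead and to the right of the closed fingertips at (320,282). The tab is at (540,345). This agrees with the top estimate, so I'll descend behind the pin.

Call:
jog_arm(moves=[{"x": 0.0, "y": 0.0, "z": 1.0, "claw": -1.0}, {"x": 0.0, "y": 0.0, "z": 2.0, "claw": -1.0}, {"x": 0.0, "y": 0.0, "z": 2.8, "claw": -1.0}, {"x": 0.0, "y": 0.0, "z": 3.37, "claw": -1.0}, {"x": 0.0, "y": 0.0, "z": 3.37, "claw": -1.0}])

```text
invalid input
```

```bash
python3 - <<'E'
from h import *
im=snap("wrist","w2");print(monitor.observe()["ee_pos"])
cv2.imwrite("pics/w2c.png",cv2.resize(im[120:380,180:500,::-1],None,fx=2,fy=2))
a=np.radians(-55);u=np.array([np.cos(a),np.sin(a)])
for th in range(0,64,4):
    t=pinp(th)-u*.019; print(th,to([*t,.075])[0])
E
```

```text
[0.60197126 0.12320148 0.17782602]
0 [0.14 0.25 3.43]
4 [0.22 0.41 3.43]
8 [0.29 0.56 3.43]
12 [0.35 0.72 3.43]
16 [0.4  0.89 3.43]
20 [0.43 1.06 3.43]
24 [0.46 1.23 3.43]
28 [0.47 1.4  3.43]
32 [0.47 1.57 3.43]
36 [0.46 1.74 3.43]
40 [0.44 1.91 3.43]
44 [0.4  2.08 3.43]
48 [0.36 2.25 3.43]
52 [0.3  2.41 3.43]
56 [0.23 2.57 3.43]
60 [0.15 2.72 3.43]
```

View pics/w2c.png

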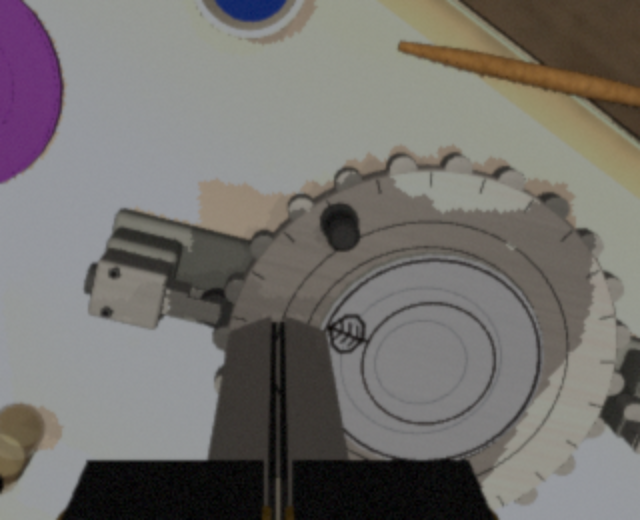

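The view shows the fingertips at crop (275,325), left of and below the pin at (342,228). No contact yet. Every key seems to be required in each row.

Call:
jog_arm(moves=[{"x": 0.14, "y": -0.1, "z": 1.0, "rx": 0.0, "ry": 0.0, "rz": 0.0, "claw": -1.0}, {"x": 0.14, "y": -0.1, "z": 2.0, "rx": 0.0, "ry": 0.0, "rz": 0.0, "claw": -1.0}, {"x": 0.14, "y": -0.1, "z": 2.8, "rx": 0.0, "ry": 0.0, "rz": 0.0, "claw": -1.0}, {"x": 0.14, "y": -0.1, "z": 3.4, "rx": 0.0, "ry": 0.0, "rz": 0.0, "claw": -1.0}, {"x": 0.14, "y": -0.1, "z": 3.4, "rx": 0.0, "ry": 0.0, "rz": 0.0, "claw": -1.0}])

```text
time: 3.68
ee_pos: [0.602, 0.1279, 0.072]
orientation: [-0.0, 0.954, 0.3, -0.003]
ft_force: [-1.2, 0.1, -0.1]
finger_gap: 0.006
finger_force: 0.0
```

```bash
python3 - <<'E'
from h import *
im=snap("wrist","w3");s=monitor.observe();print(s["ee_pos"],s["ft_force"])
cv2.imwrite("pics/w3c.png",cv2.resize(im[120:380,180:500,::-1],None,fx=2,fy=2))
a=np.radians(-55);u=np.array([np.cos(a),np.sin(a)])
for th in range(0,64,4):
    t=pinp(th)-u*.019; print(th,to([*t,.075])[0])
E
```

```text
[0.60309349 0.12811801 0.07449789] [ 0.59503674 -0.25588776  1.08523043]
0 [ 0.01  0.37 -0.02]
4 [ 0.09  0.52 -0.02]
8 [ 0.17  0.68 -0.02]
12 [ 0.23  0.84 -0.02]
16 [ 0.27  1.   -0.02]
20 [ 0.31  1.17 -0.02]
24 [ 0.34  1.34 -0.02]
28 [ 0.35  1.51 -0.02]
32 [ 0.35  1.69 -0.02]
36 [ 0.34  1.86 -0.02]
40 [ 0.32  2.03 -0.02]
44 [ 0.28  2.2  -0.02]
48 [ 0.23  2.36 -0.02]
52 [ 0.18  2.52 -0.02]
56 [ 0.11  2.68 -0.02]
60 [ 0.03  2.83 -0.02]
```

View pics/w3c.png

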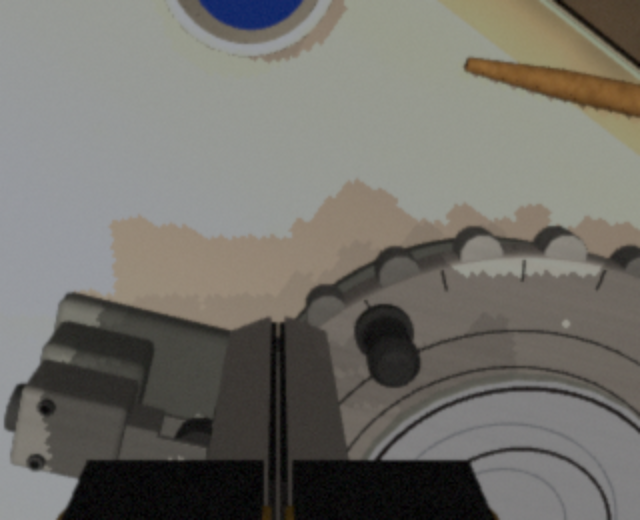

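The closed fingertip at crop (275,325) is level with the pin at (388,345) and clear of everything. I'll start the push along the arc.

Call:
jog_arm(moves=[{"x": 0.0, "y": 0.15, "z": 0.0, "rx": 0.0, "ry": 0.0, "rz": 0.0, "claw": -1.0}, {"x": 0.01, "y": 0.3, "z": 0.0, "rx": 0.0, "ry": 0.0, "rz": 0.0, "claw": -1.0}, {"x": 0.05, "y": 0.42, "z": 0.0, "rx": 0.0, "ry": 0.0, "rz": 0.0, "claw": -1.0}, {"x": 0.09, "y": 0.52, "z": 0.0, "rx": 0.0, "ry": 0.0, "rz": 0.0, "claw": -1.0}, {"x": 0.13, "y": 0.62, "z": 0.0, "rx": 0.0, "ry": 0.0, "rz": 0.0, "claw": -1.0}])

```text
time: 4.15
ee_pos: [0.6188, 0.1164, 0.0772]
orientation: [-0.0, 0.954, 0.301, 0.002]
ft_force: [-0.0, 3.2, 1.0]
finger_gap: 0.003
finger_force: 1.2
```

Call:
jog_arm(moves=[{"x": 0.03, "y": 0.08, "z": 0.0, "rx": 0.0, "ry": 0.0, "rz": 0.0, "claw": -1.0}, {"x": 0.07, "y": 0.16, "z": 0.0, "rx": 0.0, "ry": 0.0, "rz": 0.0, "claw": -1.0}, {"x": 0.09, "y": 0.24, "z": 0.0, "rx": 0.0, "ry": 0.0, "rz": 0.0, "claw": -1.0}, {"x": 0.11, "y": 0.32, "z": 0.0, "rx": 0.0, "ry": 0.0, "rz": 0.0, "claw": -1.0}, {"x": 0.13, "y": 0.38, "z": 0.0, "rx": 0.0, "ry": 0.0, "rz": 0.0, "claw": -1.0}])

```text
time: 4.57
ee_pos: [0.6269, 0.1092, 0.0755]
orientation: [-0.001, 0.954, 0.301, -0.001]
ft_force: [-12.3, 8.0, 6.7]
finger_gap: 0.006
finger_force: 6.8
```

```bash
cat >> h.py <<'E'
def rep():
    s=monitor.observe();print(s["time"],s["ee_pos"].round(4),s["ft_force"].round(2))
    for c in ("top","scene"):
        imaging.get_image(c)
        for q,z in (("pin_mid",.0595),("leaf",.053)):
            for r in spotter.place_of(c,q)[:5]:
                d=(ray(c,r["centre"],z)[:2]-C)
                if np.hypot(*d)<.1: print(c,q,round(r["p"],2),np.hypot(*d).round(3),np.degrees(np.arctan2(d[1],d[0])).round(1))
E
python3 - <<'E'
from h import *
rep()
a=np.radians(-55);u=np.array([np.cos(a),np.sin(a)])
for th in range(0,64,4):
    t=pinp(th)-u*.019; print(th,to([*t,.075])[0])
E
```

```text
4.5667 [0.6269 0.1092 0.0755] [-12.26   7.99   6.71]
scene pin_mid 0.78 0.078 53.5
scene leaf 0.74 0.044 81.4
0 [-0.28 -0.61  0.02]
4 [-0.2  -0.45  0.02]
8 [-0.13 -0.3   0.02]
12 [-0.07 -0.14  0.02]
16 [-0.02  0.03  0.01]
20 [0.01 0.2  0.01]
24 [0.04 0.37 0.01]
28 [0.05 0.54 0.01]
32 [0.05 0.71 0.01]
36 [0.04 0.88 0.01]
40 [0.02 1.05 0.01]
44 [-0.02  1.22  0.01]
48 [-0.06  1.39  0.01]
52 [-0.12  1.55  0.01]
56 [-0.19  1.71  0.01]
60 [-0.27  1.86  0.01]
```

Call:
jog_arm(moves=[{"x": 0.0, "y": 0.0, "z": 0.0, "rx": 0.0, "ry": 0.0, "rz": 0.0, "claw": -1.0}])

```text
time: 4.95
ee_pos: [0.6271, 0.1093, 0.0755]
orientation: [-0.0, 0.954, 0.301, -0.0]
ft_force: [-4.1, 3.5, 2.0]
finger_gap: 0.006
finger_force: 2.6
```

Call:
jog_arm(moves=[{"x": 0.01, "y": 0.06, "z": 0.0, "rx": 0.0, "ry": 0.0, "rz": 0.0, "claw": -1.0}, {"x": 0.02, "y": 0.12, "z": 0.0, "rx": 0.0, "ry": 0.0, "rz": 0.0, "claw": -1.0}, {"x": 0.03, "y": 0.18, "z": 0.0, "rx": 0.0, "ry": 0.0, "rz": 0.0, "claw": -1.0}])

```text
time: 5.2
ee_pos: [0.6314, 0.1055, 0.0756]
orientation: [-0.0, 0.954, 0.301, 0.0]
ft_force: [0.4, 5.5, 0.2]
finger_gap: 0.003
finger_force: 1.8
```

```bash
python3 - <<'E'
from h import *
rep()
E
```

```text
5.2 [0.6314 0.1055 0.0756] [0.44 5.47 0.21]
scene pin_mid 0.79 0.077 47.8
scene leaf 0.6 0.041 73.0
```

Call:
jog_arm(moves=[{"x": 0.01, "y": 0.07, "z": 0.0, "rx": 0.0, "ry": 0.0, "rz": 0.0, "claw": -1.0}, {"x": 0.02, "y": 0.14, "z": 0.0, "rx": 0.0, "ry": 0.0, "rz": 0.0, "claw": -1.0}, {"x": 0.03, "y": 0.21, "z": 0.0, "rx": 0.0, "ry": 0.0, "rz": 0.0, "claw": -1.0}, {"x": 0.03, "y": 0.28, "z": 0.0, "rx": 0.0, "ry": 0.0, "rz": 0.0, "claw": -1.0}, {"x": 0.04, "y": 0.34, "z": 0.0, "rx": 0.0, "ry": 0.0, "rz": 0.0, "claw": -1.0}])

```text
time: 5.92
ee_pos: [0.6383, 0.0968, 0.0754]
orientation: [0.0, 0.954, 0.301, -0.0]
ft_force: [0.4, -0.3, 0.6]
finger_gap: 0.004
finger_force: 0.0
```

Call:
jog_arm(moves=[{"x": 0.0, "y": 0.07, "z": 0.0, "rx": 0.0, "ry": 0.0, "rz": 0.0, "claw": -1.0}, {"x": 0.0, "y": 0.14, "z": 0.0, "rx": 0.0, "ry": 0.0, "rz": 0.0, "claw": -1.0}, {"x": 0.0, "y": 0.21, "z": 0.0, "rx": 0.0, "ry": 0.0, "rz": 0.0, "claw": -1.0}, {"x": -0.01, "y": 0.28, "z": 0.0, "rx": 0.0, "ry": 0.0, "rz": 0.0, "claw": -1.0}, {"x": -0.01, "y": 0.34, "z": 0.0, "rx": 0.0, "ry": 0.0, "rz": 0.0, "claw": -1.0}])

```text
time: 6.33
ee_pos: [0.6439, 0.0889, 0.0755]
orientation: [-0.0, 0.954, 0.301, 0.0]
ft_force: [0.1, 2.1, -0.1]
finger_gap: 0.004
finger_force: 0.8
```

```bash
python3 - <<'E'
from h import *
rep()
im=snap("scene","s4")[170:285,250:390,::-1]
cv2.imwrite("pics/s4c.png",cv2.resize(im,None,fx=5,fy=5,interpolation=cv2.INTER_CUBIC))
a=np.radians(-55);u=np.array([np.cos(a),np.sin(a)])
for th in range(32,64,4):
    t=pinp(th)-u*.019; print(th,to([*t,.075])[0])
E
```

```text
6.3333 [0.6439 0.0889 0.0755] [ 0.13  2.06 -0.12]
scene pin_mid 0.78 0.073 35.3
scene leaf 0.54 0.04 63.1
32 [-0.01 -0.17  0.01]
36 [-0.02  0.    0.01]
40 [-0.04  0.17  0.01]
44 [-0.08  0.34  0.01]
48 [-0.12  0.51  0.01]
52 [-0.18  0.67  0.01]
56 [-0.25  0.83  0.01]
60 [-0.33  0.98  0.01]
```

View pics/s4c.png

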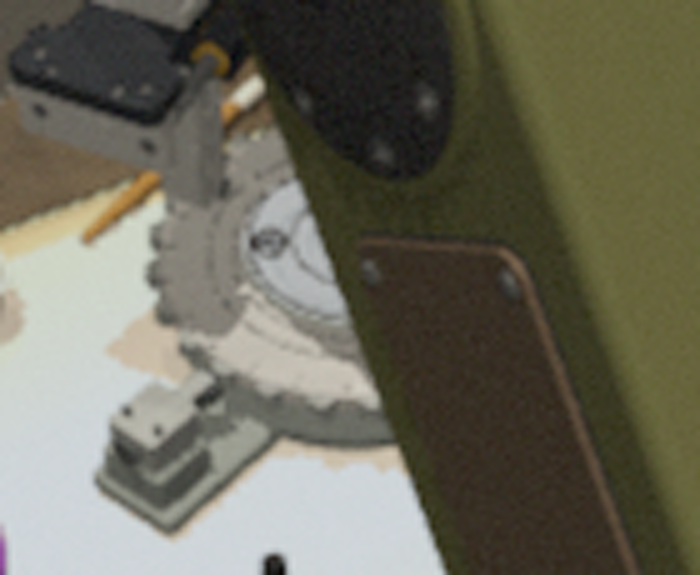

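The scene crop shows the gripper hiding the pin at about (215,190). The leaf at (268,243) has turned about 35°, which agrees with the finger position and puts the wheel just into the third click. I'll continue gently.

Call:
jog_arm(moves=[{"x": -0.01, "y": 0.07, "z": 0.0, "rx": 0.0, "ry": 0.0, "rz": 0.0, "claw": -1.0}, {"x": -0.03, "y": 0.14, "z": 0.0, "rx": 0.0, "ry": 0.0, "rz": 0.0, "claw": -1.0}, {"x": -0.05, "y": 0.21, "z": 0.0, "rx": 0.0, "ry": 0.0, "rz": 0.0, "claw": -1.0}, {"x": -0.07, "y": 0.28, "z": 0.0, "rx": 0.0, "ry": 0.0, "rz": 0.0, "claw": -1.0}, {"x": -0.08, "y": 0.34, "z": 0.0, "rx": 0.0, "ry": 0.0, "rz": 0.0, "claw": -1.0}])

```text
time: 7.1
ee_pos: [0.6478, 0.0787, 0.0755]
orientation: [0.0, 0.954, 0.301, 0.0]
ft_force: [-0.8, 0.4, 0.5]
finger_gap: 0.004
finger_force: 0.1
```

Call:
jog_arm(moves=[{"x": -0.02, "y": 0.07, "z": 0.0, "rx": 0.0, "ry": 0.0, "rz": 0.0, "claw": -1.0}, {"x": -0.04, "y": 0.14, "z": 0.0, "rx": 0.0, "ry": 0.0, "rz": 0.0, "claw": -1.0}, {"x": -0.05, "y": 0.18, "z": 0.0, "rx": 0.0, "ry": 0.0, "rz": 0.0, "claw": -1.0}])

```text
time: 7.35
ee_pos: [0.6495, 0.0742, 0.0754]
orientation: [-0.0, 0.954, 0.301, 0.0]
ft_force: [-0.0, 4.6, -0.7]
finger_gap: 0.008
finger_force: 1.7
```

Call:
jog_arm(moves=[{"x": -0.02, "y": 0.05, "z": 0.0, "rx": 0.0, "ry": 0.0, "rz": 0.0, "claw": -1.0}, {"x": -0.04, "y": 0.1, "z": 0.0, "rx": 0.0, "ry": 0.0, "rz": 0.0, "claw": -1.0}])

```text
time: 7.52
ee_pos: [0.6503, 0.0706, 0.0755]
orientation: [-0.0, 0.954, 0.301, 0.0]
ft_force: [0.2, 1.4, -0.3]
finger_gap: 0.007
finger_force: 0.7
```

```bash
python3 - <<'E'
from h import *
rep()
a=np.radians(-55);u=np.array([np.cos(a),np.sin(a)])
for th in range(44,64,4):
    t=pinp(th)-u*.019; print(th,to([*t,.075])[0])
E
```

```text
7.5167 [0.6503 0.0706 0.0755] [ 0.24  1.4  -0.33]
scene pin_mid 0.87 0.068 21.7
scene leaf 0.61 0.041 49.1
44 [ 0.1  -0.28  0.01]
48 [ 0.05 -0.12  0.01]
52 [-0.01  0.05  0.01]
56 [-0.08  0.2   0.01]
60 [-0.16  0.36  0.01]
```

Call:
jog_arm(moves=[{"x": -0.02, "y": 0.04, "z": 0.0, "rx": 0.0, "ry": 0.0, "rz": 0.0, "claw": -1.0}, {"x": -0.03, "y": 0.08, "z": 0.0, "rx": 0.0, "ry": 0.0, "rz": 0.0, "claw": -1.0}])

```text
time: 7.98
ee_pos: [0.6509, 0.0681, 0.0754]
orientation: [0.0, 0.954, 0.301, -0.0]
ft_force: [0.1, -0.1, -0.0]
finger_gap: 0.003
finger_force: 0.0
```

Call:
jog_arm(moves=[{"x": 0.0, "y": 0.0, "z": 0.0, "rx": 0.0, "ry": 0.0, "rz": 0.0, "claw": -1.0}, {"x": 0.0, "y": 0.0, "z": 0.0, "rx": 0.0, "ry": 0.0, "rz": 0.0, "claw": -1.0}])

```text
time: 8.15
ee_pos: [0.6509, 0.0679, 0.0755]
orientation: [0.0, 0.954, 0.301, -0.0]
ft_force: [0.3, 0.4, -0.4]
finger_gap: 0.005
finger_force: 0.0
```

```bash
python3 - <<'E'
from h import *
rep()
E
```

```text
8.15 [0.6509 0.0679 0.0755] [ 0.33  0.36 -0.38]
scene pin_mid 0.8 0.067 14.8
scene leaf 0.67 0.038 43.0
```

Contact is gone, so the wheel has snapped on. I'll back off, lift, and check.

Call:
jog_arm(moves=[{"x": 0.0, "y": -0.3, "z": 0.0, "rx": 0.0, "ry": 0.0, "rz": 0.0, "claw": -1.0}, {"x": 0.0, "y": -0.5, "z": -0.3, "rx": 0.0, "ry": 0.0, "rz": 0.0, "claw": -1.0}, {"x": 0.0, "y": -0.5, "z": -1.3, "rx": 0.0, "ry": 0.0, "rz": 0.0, "claw": -1.0}, {"x": 0.0, "y": -0.5, "z": -2.3, "rx": 0.0, "ry": 0.0, "rz": 0.0, "claw": -1.0}, {"x": 0.0, "y": -0.5, "z": -3.0, "rx": 0.0, "ry": 0.0, "rz": 0.0, "claw": -1.0}])

```text
time: 8.87
ee_pos: [0.6423, 0.0813, 0.169]
orientation: [0.0, 0.954, 0.301, 0.001]
ft_force: [0.1, -0.2, 0.7]
finger_gap: 0.007
finger_force: 0.0
```

Call:
jog_arm(moves=[{"x": -1.2, "y": 0.0, "z": 0.0, "rx": 0.0, "ry": 0.0, "rz": 0.0, "claw": -1.0}, {"x": -2.4, "y": 0.0, "z": 0.0, "rx": 0.0, "ry": 0.0, "rz": 0.0, "claw": -1.0}, {"x": -3.0, "y": 0.0, "z": 0.0, "rx": 0.0, "ry": 0.0, "rz": 0.0, "claw": -1.0}, {"x": -3.0, "y": 0.0, "z": 0.0, "rx": 0.0, "ry": 0.0, "rz": 0.0, "claw": -1.0}])

```text
time: 9.2
ee_pos: [0.5664, 0.0278, 0.1667]
orientation: [0.0, 0.954, 0.3, 0.0]
ft_force: [1.0, 0.4, -0.5]
finger_gap: 0.008
finger_force: 0.0
```

```bash
python3 - <<'E'
from h import *
rep()
im=snap("wrist","w5");cv2.imwrite("pics/w5.png",im[:,:,::-1])
for q,z in dict(pin_mid=.0595,tab_mid=.0615,dial_centre=.048,leaf=.053).items():
    for r in spotter.place_of("wrist",q)[:3]:
        p=ray("wrist",r["centre"],z);d=p[:2]-C;print(q,round(r["p"],2),np.round(r["centre"],1),p.round(4),np.hypot(*d).round(4),np.degrees(np.arctan2(d[1],d[0])).round(1))
u=np.array([np.cos(np.radians(-70)),np.sin(np.radians(-70))])
print(to([*(C+u*.162),.15],-70),to([*(C+u*.162),.075],-70))
E
```

```text
9.2 [0.5664 0.0278 0.1667] [ 1.05  0.44 -0.48]
scene pin_mid 0.77 0.075 10.6
scene leaf 0.92 0.041 35.8
pin_mid 0.91 [379.9 129.2] [0.6632 0.0433 0.0595] 0.0738 5.3
tab_mid 0.65 [490.5 258.4] [ 0.6365 -0.0846  0.0615] 0.1299 -68.9
tab_mid 0.38 [428.3 230.4] [ 0.6262 -0.0311  0.0615] 0.0768 -61.6
dial_centre 0.53 [379.3 128.4] [0.6643 0.0423 0.048 ] 0.0748 4.5
leaf 0.83 [32.8  7.9] [0.5929 0.2762 0.053 ] 0.2398 89.2
leaf 0.71 [325.7 167.4] [0.6192 0.0584 0.053 ] 0.0368 36.6
leaf 0.65 [132.4 339.7] [0.4064 0.1097 0.053 ] 0.1973 158.2
[array([-0.68,  5.41,  0.51]), array([-0.  ,  0.  ,  3.01])] [array([-0.68,  5.41,  3.01]), array([-0.  ,  0.  ,  3.01])]
```

View pics/w5.png

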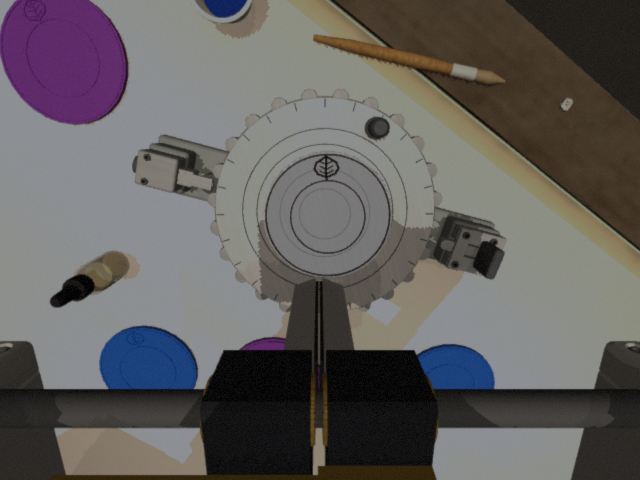

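The wrist image shows the pin at (377,127), at 5.3° against 65.3° at the start, so exactly four clicks. The leaf at (326,167) was carried along, and the bolt tab at (490,258) is still drawn back. Next I go outside the tab.

Call:
jog_arm(moves=[{"x": -0.2, "y": 1.2, "z": 0.0, "rx": 0.0, "ry": 0.0, "rz": 1.0, "claw": -1.0}, {"x": -0.3, "y": 2.4, "z": 0.0, "rx": 0.0, "ry": 0.0, "rz": 2.0, "claw": -1.0}, {"x": -0.5, "y": 3.6, "z": 0.0, "rx": 0.0, "ry": 0.0, "rz": 3.0, "claw": -1.0}, {"x": -0.68, "y": 4.8, "z": 0.0, "rx": 0.0, "ry": 0.0, "rz": 3.0, "claw": -1.0}, {"x": -0.68, "y": 5.4, "z": 0.0, "rx": 0.0, "ry": 0.0, "rz": 3.0, "claw": -1.0}])

```text
time: 10.17
ee_pos: [0.6456, -0.1193, 0.1651]
orientation: [0.0, 0.985, 0.172, -0.0]
ft_force: [-0.7, -0.4, -0.2]
finger_gap: 0.003
finger_force: 0.0
```

Call:
jog_arm(moves=[{"x": 0.0, "y": 0.0, "z": 0.5, "rx": 0.0, "ry": 0.0, "rz": 0.0, "claw": -1.0}, {"x": 0.0, "y": 0.0, "z": 1.0, "rx": 0.0, "ry": 0.0, "rz": 0.0, "claw": -1.0}, {"x": 0.0, "y": 0.0, "z": 1.0, "rx": 0.0, "ry": 0.0, "rz": 0.0, "claw": -1.0}])

```text
time: 10.42
ee_pos: [0.6437, -0.1157, 0.1321]
orientation: [-0.001, 0.985, 0.173, -0.002]
ft_force: [1.3, 0.7, -0.0]
finger_gap: 0.005
finger_force: 0.0
```

```bash
python3 - <<'E'
from h import *
s=monitor.observe();print(s["time"],s["ee_pos"],s["ft_force"])
im=snap("wrist","w6")
for r in spotter.place_of("wrist","tab_mid")[:3]:
    p=ray("wrist",r["centre"],.0615);d=p[:2]-C;print(round(r["p"],2),np.round(r["centre"],1),p.round(4),np.hypot(*d).round(4),np.degrees(np.arctan2(d[1],d[0])).round(1))
u=np.array([np.cos(np.radians(-70)),np.sin(np.radians(-70))])
for r in (.162,.149,.135): print(to([*(C+u*r),.076],-70))
E
```

```text
10.4167 [ 0.64370146 -0.11565518  0.13205609] [ 1.29907588  0.69397027 -0.00935997]
0.75 [271.8 255.9] [ 0.6358 -0.0843  0.0615] 0.1293 -69.1
[array([0.01, 0.01, 1.98]), array([-0.01,  0.01,  0.  ])]
[array([ 0.01, -0.42,  1.98]), array([-0.01,  0.01,  0.  ])]
[array([ 0.01, -0.89,  1.98]), array([-0.01,  0.01,  0.  ])]
```

View pics/w6.png

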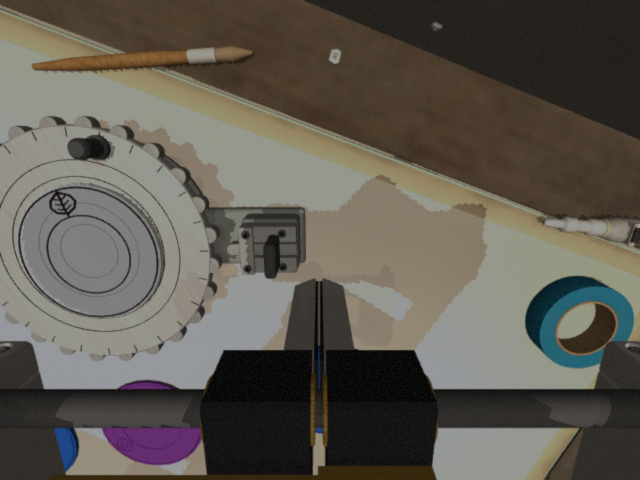

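The tab at (272,256) lies to the left of the fingertips (320,282) along the tool's y, and the outer side is free. I'll descend and push inward.

Call:
jog_arm(moves=[{"x": 0.02, "y": 0.0, "z": 0.8, "rx": 0.0, "ry": 0.0, "rz": 0.0, "claw": -1.0}, {"x": 0.02, "y": 0.0, "z": 1.5, "rx": 0.0, "ry": 0.0, "rz": 0.0, "claw": -1.0}, {"x": 0.02, "y": 0.0, "z": 1.95, "rx": 0.0, "ry": 0.0, "rz": 0.0, "claw": -1.0}, {"x": 0.02, "y": 0.0, "z": 1.95, "rx": 0.0, "ry": 0.0, "rz": 0.0, "claw": -1.0}])

```text
time: 10.85
ee_pos: [0.6444, -0.1149, 0.0748]
orientation: [-0.001, 0.985, 0.174, -0.002]
ft_force: [-0.6, -0.2, -0.5]
finger_gap: 0.003
finger_force: 0.0
```

Call:
jog_arm(moves=[{"x": 0.0, "y": -0.1, "z": 0.0, "rx": 0.0, "ry": 0.0, "rz": 0.0, "claw": -1.0}, {"x": 0.0, "y": -0.2, "z": 0.0, "rx": 0.0, "ry": 0.0, "rz": 0.0, "claw": -1.0}, {"x": 0.0, "y": -0.3, "z": 0.0, "rx": 0.0, "ry": 0.0, "rz": 0.0, "claw": -1.0}, {"x": 0.0, "y": -0.4, "z": 0.0, "rx": 0.0, "ry": 0.0, "rz": 0.0, "claw": -1.0}, {"x": 0.0, "y": -0.5, "z": 0.0, "rx": 0.0, "ry": 0.0, "rz": 0.0, "claw": -1.0}])

```text
time: 11.27
ee_pos: [0.6404, -0.1009, 0.0778]
orientation: [0.0, 0.985, 0.174, 0.001]
ft_force: [0.9, 0.8, -0.4]
finger_gap: 0.003
finger_force: 0.0
```

Call:
jog_arm(moves=[{"x": 0.0, "y": -0.07, "z": 0.0, "rx": 0.0, "ry": 0.0, "rz": 0.0, "claw": -1.0}, {"x": 0.0, "y": -0.14, "z": 0.0, "rx": 0.0, "ry": 0.0, "rz": 0.0, "claw": -1.0}, {"x": 0.0, "y": -0.2, "z": 0.0, "rx": 0.0, "ry": 0.0, "rz": 0.0, "claw": -1.0}])

```text
time: 11.52
ee_pos: [0.6384, -0.0957, 0.0773]
orientation: [0.0, 0.985, 0.174, 0.0]
ft_force: [0.5, -1.5, 1.1]
finger_gap: 0.007
finger_force: 1.0
```

Call:
jog_arm(moves=[{"x": 0.0, "y": -0.05, "z": 0.0, "rx": 0.0, "ry": 0.0, "rz": 0.0, "claw": -1.0}, {"x": 0.0, "y": -0.1, "z": 0.0, "rx": 0.0, "ry": 0.0, "rz": 0.0, "claw": -1.0}])

```text
time: 11.68
ee_pos: [0.6372, -0.0928, 0.0771]
orientation: [0.0, 0.985, 0.174, 0.0]
ft_force: [1.2, -1.8, 1.9]
finger_gap: 0.002
finger_force: 1.0
```

```bash
python3 - <<'E'
from h import *
s=monitor.observe();d=s["ee_pos"][:2]-C;print(s["time"],s["ee_pos"],s["ft_force"],np.hypot(*d))
E
```

```text
11.6833 [ 0.63720192 -0.09281665  0.0770638 ] [ 1.1925387  -1.7734074   1.94037837] 0.13776512209592393
```

Call:
jog_arm(moves=[{"x": 0.0, "y": -0.05, "z": 0.0, "rx": 0.0, "ry": 0.0, "rz": 0.0, "claw": -1.0}, {"x": 0.0, "y": -0.1, "z": 0.0, "rx": 0.0, "ry": 0.0, "rz": 0.0, "claw": -1.0}])

```text
time: 11.85
ee_pos: [0.6361, -0.09, 0.0769]
orientation: [0.0, 0.985, 0.174, 0.0]
ft_force: [2.3, -1.3, 1.7]
finger_gap: 0.003
finger_force: 1.0
```

Call:
jog_arm(moves=[{"x": 0.0, "y": -0.03, "z": 0.0, "rx": 0.0, "ry": 0.0, "rz": 0.0, "claw": -1.0}, {"x": 0.0, "y": -0.03, "z": 0.0, "rx": 0.0, "ry": 0.0, "rz": 0.0, "claw": -1.0}])

```text
time: 12.02
ee_pos: [0.6357, -0.089, 0.0769]
orientation: [-0.0, 0.985, 0.174, -0.0]
ft_force: [1.0, -0.2, 0.6]
finger_gap: 0.006
finger_force: 0.3
```

Call:
jog_arm(moves=[{"x": 0.0, "y": -0.03, "z": 0.0, "rx": 0.0, "ry": 0.0, "rz": 0.0, "claw": -1.0}, {"x": 0.0, "y": -0.03, "z": 0.0, "rx": 0.0, "ry": 0.0, "rz": 0.0, "claw": -1.0}])

```text
time: 12.18
ee_pos: [0.6354, -0.0882, 0.0769]
orientation: [-0.0, 0.985, 0.174, -0.0]
ft_force: [1.5, -0.8, 1.0]
finger_gap: 0.006
finger_force: 0.6
```

Call:
jog_arm(moves=[{"x": 0.0, "y": -0.03, "z": 0.0, "rx": 0.0, "ry": 0.0, "rz": 0.0, "claw": -1.0}, {"x": 0.0, "y": -0.05, "z": 0.0, "rx": 0.0, "ry": 0.0, "rz": 0.0, "claw": -1.0}])

```text
time: 12.35
ee_pos: [0.6352, -0.0876, 0.077]
orientation: [0.001, 0.985, 0.174, 0.0]
ft_force: [4.2, -8.2, 0.2]
finger_gap: 0.007
finger_force: 4.8
```

Call:
jog_arm(moves=[{"x": 0.0, "y": -0.03, "z": 0.0, "rx": 0.0, "ry": 0.0, "rz": 0.0, "claw": -1.0}, {"x": 0.0, "y": -0.05, "z": 0.0, "rx": 0.0, "ry": 0.0, "rz": 0.0, "claw": -1.0}])

```text
time: 12.52
ee_pos: [0.6351, -0.0873, 0.0772]
orientation: [0.002, 0.985, 0.173, 0.001]
ft_force: [7.2, -15.9, -2.7]
finger_gap: 0.001
finger_force: 8.6
```

The force has risen to 17 N without further travel, so the bolt is at its stop. I'll ease back, hold, retreat and check.

Call:
jog_arm(moves=[{"x": 0.0, "y": 0.05, "z": 0.0, "rx": 0.0, "ry": 0.0, "rz": 0.0, "claw": -1.0}, {"x": 0.0, "y": 0.4, "z": 0.0, "rx": 0.0, "ry": 0.0, "rz": 0.0, "claw": -1.0}, {"x": 0.0, "y": 0.8, "z": 0.0, "rx": 0.0, "ry": 0.0, "rz": 0.0, "claw": -1.0}, {"x": 0.0, "y": 0.9, "z": -1.0, "rx": 0.0, "ry": 0.0, "rz": 0.0, "claw": -1.0}, {"x": 0.0, "y": 0.9, "z": -2.0, "rx": 0.0, "ry": 0.0, "rz": 0.0, "claw": -1.0}])

```text
time: 12.93
ee_pos: [0.6431, -0.1123, 0.1358]
orientation: [-0.001, 0.985, 0.173, -0.002]
ft_force: [-0.5, 0.2, 0.3]
finger_gap: 0.002
finger_force: 0.0
```

Call:
jog_arm(moves=[{"x": -0.5, "y": 0.0, "z": -0.5, "rx": 0.0, "ry": 0.0, "rz": 0.0, "claw": -1.0}, {"x": -1.0, "y": 0.0, "z": -1.0, "rx": 0.0, "ry": 0.0, "rz": 0.0, "claw": -1.0}, {"x": -1.0, "y": 0.0, "z": -1.0, "rx": 0.0, "ry": 0.0, "rz": 0.0, "claw": -1.0}, {"x": -1.0, "y": 0.0, "z": -1.0, "rx": 0.0, "ry": 0.0, "rz": 0.0, "claw": -1.0}])

```text
time: 13.27
ee_pos: [0.6158, -0.1219, 0.1674]
orientation: [0.0, 0.985, 0.173, 0.001]
ft_force: [0.1, 0.2, -1.2]
finger_gap: 0.005
finger_force: 0.0
```

```bash
python3 - <<'E'
from h import *
s=monitor.observe();print(s["time"],s["ee_pos"],s["ft_force"])
snap("wrist","w7")
for q,z in dict(pin_mid=.0595,tab_mid=.0615,leaf=.053).items():
  for r in spotter.place_of("wrist",q)[:3]:
    p=ray("wrist",r["centre"],z);d=p[:2]-C;print(q,round(r["p"],2),np.round(r["centre"],1),p.round(4),np.hypot(*d).round(4),np.degrees(np.arctan2(d[1],d[0])).round(1))
E
```

```text
13.2667 [ 0.61582289 -0.12185086  0.16739142] [ 0.05945998  0.2398731  -1.23993723]
pin_mid 0.67 [118.2 105.7] [0.6628 0.0437 0.0595] 0.0734 5.6
tab_mid 0.92 [263.7 204.8] [ 0.6313 -0.0717  0.0615] 0.1159 -68.9
leaf 0.74 [305. 367.] [ 0.5042 -0.1484  0.053 ] 0.2037 -114.8
leaf 0.72 [139.8 400.1] [ 0.4199 -0.0198  0.053 ] 0.1789 -161.7
leaf 0.61 [ 90.7 156.8] [0.6198 0.0593 0.053 ] 0.0378 37.1
```

View pics/w7.png

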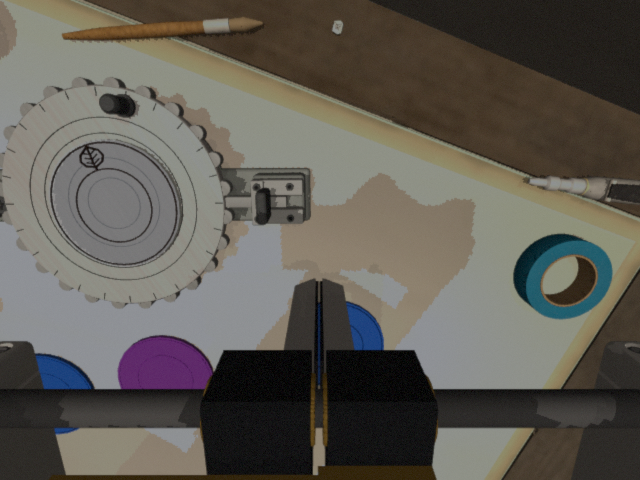

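The tab at (263,205) is 116 mm from the axis, against 129 mm before, so the bolt is home between two index pins. The pin at (117,104) is still at 60°, the leaf is in place, and the gripper is clear.

```bash
python3 -c "
from h import *
print(hand_in())"
```

```text
the job is handed in; nothing more can be done
None
```

I turned the wheel four clicks clockwise (the pin measured 60° round), pushed the bolt home against its stop, and handed the job in. The glass disc rode round with the plate and the gripper was clear; no verdict was returned.

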